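Load a phone under the hold-down spring of a repair fixture

ROBOT

A 6-joint arm with a two-finger parallel gripper is mounted at the origin on the work surface. World frame = base frame: x ahead of the robot, y to its left, z up, the work surface at z = 0. Lengths are in m, angles in rad, forces in N, time in s.
With the tool pointing down it reaches from about 0.3 to 0.875 m from the base axis. Payload 6.4 kg.
Tool frame: the origin (TCP) lies on the centre line of the jaws, within the pads' length; the fingertips stand bot.tip_reach ahead of it and the grasp point (between the pads) is the TCP (bot.tip_reach is the distance from the TCP to the fingertips, in m); z points along the fingers, y is the line along which they close (so a half turn about z gives the same grasp; the last joint's range is limited). The gripper opens to 85 mm and grips with 20 to 120 N. Pads are 22 mm wide; open, the fingers measure 114 mm over their backs; the gripper's body (76 mm by 85 mm) begins 54 mm behind the grasp point. The pads swing forward as they close: fully open they stand 13 mm farther back than shut.
Start: joints at [1.065, 0.181, 1.607, -0, 1.354, -0.206], TCP at [0.17, 0.549, 0.25] pointing down, gripper open.
Joint ranges: [-2.99, 2.99], [-0.89, 2.07], [0.3, 2.58], [-1.14, 4.28], [0, 2.63], [-3.12, 3.12]. Speed limits (rad/s): [2.57, 2.57, 3.01, 3.14, 3.14, 3.14].

INTERFACE

Orientations are given as a unit quaternion [w, x, y, z].
In Python, from station import bot, snapshot, spotter gives the robot as it stands. The module is installed in compiled form; this text tells all that it offers.
- The arm moves only by the tool arm_command, never from a script. Its argument "commands" is a list that holds one entry, the list of rows, each a list of 7 numbers: the shift along the tool's x, y, z in m, then the turn, a rotation vector about the tool's x, y, z in degrees, then the closure, from 0 (fully open) to 1 (shut). A call has 1 to 5 rows; each row is the pose to reach, as a shift and turn from the pose commanded when the call began, along the tool's axes at that moment; what a row does not reach only later rows make up. A row lasts 1/10 s, in which the tool goes at most 50 mm and 8.59 degrees, less where a joint would pass 70% of its speed; a pose out of reach is approached as far as the arm can. A call with a gripper value outside its range is refused whole. The fingers move at their own pace and stop on an object; "grip_force" is the grip in N (left out, the last holds). Time passes only in rows, so rows that repeat a pose let the fingers close. It gives the time, the measured TCP pose, the force, the opening and the grip force at its end, in the units of the state.
- bot.get_obs(): the state, without advancing time (a new reading comes with each control period).
- snapshot(name): name is "scene" or "top" or "wrist"; returns a dict with "color" (384x512x3 uint8, blue, green, red), "vertical_fov" (degrees; the focal length in pixels is half the picture's height over the tangent of half this angle, whatever the lens; pixels are square), "cx", "cy" (the principal point, pixels), "k1" (the pictures are not rectified: a ray, as slopes to the right and down, at radius r is drawn at 1 + k1 r^2 times it, then the intrinsics apply), "R" (3x3) and "t" (3): a world point X has camera coordinates R X + t; the wrist camera has in their place "hand_eye" (4x4, takes a point from camera to tool coordinates, whose origin is the TCP and whose axes are the flange's). Camera axes: x right, y down, z forward; pixel columns grow to the right and rows downward; lengths in m; the calibration is good to about 2 mm. A picture is of the moment at which its call begins: read the wrist's pose just before it. There is no depth.
- bot.close_job(): hands the job in; it is judged then, once.
Trained networks look in a picture, given as the dict that the camera call returned (one of the last four; its "shot" number tells which), for a name from the list of things; names that differ only in an ending like _2 or _b are one class to them, and where a whole thing is asked for, a point or a joint stands for the part that bears it (a point fixed in the world has none). Each returns a list of dicts, best first, with "confidence" (0 to 1); they miss things now and then, are a little off and sometimes report something else, mostly with a low value. They report only what shows in the picture. A call takes as long as a camera call. They do not tell look-alikes from the thing itself.
- spotter.recognise(picture, name): "at" ([row, column] in pixels, amid what is visible of it).
- spotter.masks_of(picture, name): "region" (384x512 bool, what is visible of it) and "at" ([row, column] in pixels, amid what is visible of it).
The state is a dict: "time_s": time; "joints": joint angles; "qd": joint speeds; "effort": joint torques, N m; "ee_pos": TCP position; "tool_rot": TCP orientation; "ft_force": force on the tool from outside, world axes, zero at the start; "torque": the same for the moment, N m; "finger_gap": finger opening in m; "finger_force": force on a finger pad.
Only numpy, scipy, OpenCV 4.12 (cv2) and the standard library are available. Lean on these libraries where they do the work, as an engineer would, in place of code of your own. Each camera call takes 0.05 s, during which the arm holds its last target. There are 200 camera calls.

TASK

Load the coral phone into the aluminium repair fixture for back-glass work: press it down hard with the fingertips so that the sprung bed under it sinks, and keep it pressed while you slide it lengthwise under the crossbar and its leaf spring until its leading end is fully home against the rubber end stop. Then let go, so that it stays there, held down by the spring. Only press and push it, never lift or tip it, and leave the things around it where they are.

Things in the scene. Friction and masses are not known exactly. Their poses are not given: they have to be found in the camera images.
- fixture: Fixed aluminium channel fixture on a dark base plate 240 x 170 x 6 mm. Origin: underside, mid-width; z up, x from the open loading end to the end stop. Base plate x -115 to 125, channel x -92 to 112, y -50 to 50 mm; rails 74 mm apart, 40.5 mm high, guide the phone. White sprung bed between them, x -90 to 98, top z 36 mm when up. Nothing is higher than 54 mm. Its side knob is not used.
- crossbar (a point): Near lower edge, mid-width, of the steel bar across the rails: fixture x 50 to 64 mm, z 40.5 to 50 mm. With the bed up the phone's end (top at z 44 mm) butts against it; the phone passes beneath only when pressed down by more than 4 mm.
- stop (a point): Point on the rubber face of the end stop, mid-width, at fixture x 100, z 40 mm. The phone is home when its leading end touches this face.
- leaf (a joint): Brass leaf spring, 36 mm wide, behind the bar, sloping down to its lowest line at fixture x 91, z 36.5 mm when free. Value: how far it is bent up (rad), 0 free, about 0.13 with the phone home and released. It bears on the phone with about 1 N plus 2.4 N per mm of lift.
- bed (a joint): How far the sprung bed is pressed down (m): 0 up, 0.007 at its bottom stop. It sinks straight down without tilting. With the phone on it, about 5 N start it, 10 N hold it at 0.004, 15 N at 0.007. The leaf then takes over part of this load, so keep the bed 0.0055 to 0.007 down while sliding or the finger loses its hold. Friction: phone on bed, rails, leaf about 0.15.
- phone: Loose phone, back upwards on the bed between the rails, 146 (x) x 71 (y) x 8 mm, about 180 g, coral back, dark edges. Origin: centre of its underside; x points to its leading end, along the fixture. A camera bump 28 x 28 x 2 mm lies on its back at the trailing left corner, centred at x -54, y 16.5 mm.
- phone_back (a point): Centre of the phone's coral back (upper face): fixture z 44 mm with the bed up, x 27 mm when home. At the start the phone's trailing end overhangs the bed, so press near this point, not at the trailing end. The matt back grips a fingertip (friction about 0.9).
- phone_lead (a point): Middle of the phone's leading end face, 73 mm ahead of its centre and half-way up; at the start 5 to 25 mm short of the crossbar, at fixture x 100 mm when home.
- cap: Loose yellow bottle cap, diameter 29, height 17 mm, on the base plate left (+y) of the channel. Bystander.
- nozzle: Loose brass hot-air nozzle, diameter 22, height 34 mm, upright on the base plate right (-y) of the channel. Bystander.
- driver_red: Red precision screwdriver lying on the mat, 134 mm long, 11 mm thick. Bystander.
- driver_blue: Blue precision screwdriver, same size. Bystander.
- driver_grey: Grey metal precision screwdriver, same size. Bystander.
- solvent: Clear closed bottle with white cap, diameter 64, height 170 mm, standing on the mat. Bystander.
- screw_tray: Grey divided screw tray, 75 x 100 x 18 mm. Bystander.
- spare_phone: A second, dark phone, 142 x 68 x 8 mm, flat on the mat. Bystander.
Mind the look-alikes: they are no part of the job. What is shaped like the phone but green is not meant.

How it is judged:
By the outcome, as a careful person would: the job done as asked, in the order asked, and still so for the second after the job is handed in, with the robot touching nothing.
It also fails if it takes over 38 s, if anything falls off the work surface, if the arm or the gripper's body presses on something with over 40 N, if the wrist force passes 120 N, or if a joint passes its speed limit or range.

## Working session

There is one attempt and no reset: what is moved stays moved. The work goes in short steps, Python scripts to look and compute and a tool call to move; the robot and the scene stay as the last step left them, time stands still between calls to the robot, and variables do not carry over. Pictures are saved under pics/ and viewed, at most 10 in all, crops included, and the job is handed in when it is done.

Besides the shell and the picture viewer there is one more tool, called after "Request:" as name(argument=value, ...) on one line, values as JSON. arm_command: Moves the arm, as the interface text tells. Its arguments: {"type":"object","properties":{"commands":{"type":"array","items":{"type":"array","items":{"type":"array","items":{"type":"number"}}}},"grip_force":{"type":"number"}},"required":["commands"]}

```bash
mkdir -p pics
cat > h.py <<'E'
import numpy as np, cv2
from station import bot, snapshot, spotter
from scipy.spatial.transform import Rotation as Ro
def K(p):
    h=p["color"].shape[0]; f=h/2/np.tan(np.radians(p["vertical_fov"])/2); return f
def cam(p,obs=None):
    if "R" in p and p.get("R") is not None: return np.array(p["R"]),np.array(p["t"])
    q=obs["tool_rot"]; T=np.eye(4); T[:3,:3]=Ro.from_quat([q[1],q[2],q[3],q[0]]).as_matrix(); T[:3,3]=obs["ee_pos"]
    C=np.linalg.inv(T@np.array(p["hand_eye"])); return C[:3,:3],C[:3,3]
def ray(p,rc,z,obs=None):
    f=K(p); d=np.array([(rc[1]-p["cx"])/f,(rc[0]-p["cy"])/f]); u=d.copy()
    for _ in range(20): u=d/(1+p["k1"]*(u@u))
    R,t=cam(p,obs); c=-R.T@t; v=R.T@np.array([u[0],u[1],1]); return c+v*(z-c[2])/v[2]
def proj(p,X,obs=None):
    R,t=cam(p,obs); c=R@np.array(X)+t; u=c[:2]/c[2]; u=u*(1+p["k1"]*(u@u)); f=K(p)
    return np.array([p["cy"]+f*u[1],p["cx"]+f*u[0]])
E
python3 - <<'E'
from h import *
o=bot.get_obs(); print(o, bot.tip_reach)
for n in("scene","top"):
    p=snapshot(n); cv2.imwrite(f"pics/{n}0.png",p["color"])
    for k in("phone","fixture","phone_back","crossbar","stop","phone_lead"):
        for d in spotter.recognise(p,k)[:3]: print(n,k,np.round(d["at"]),round(d["confidence"],2),np.round(ray(p,d["at"],.044),3))
E
```

```text
{'time_s': 0.0, 'joints': array([ 1.06469792e+00,  1.81561731e-01,  1.60802435e+00, -3.17699918e-05,
        1.35376669e+00, -2.06289870e-01]), 'qd': array([-1.96738029e-04, -9.24809192e-05,  9.66520359e-04,  2.47929818e-03,
        1.65137539e-03,  3.28126001e-04]), 'effort': array([ 3.15434263e-03, -4.44868898e+01, -3.51344633e+01,  7.00686451e-05,
        9.12512565e-03,  3.40246316e-06]), 'ee_pos': array([0.16954756, 0.54888928, 0.24936458]), 'tool_rot': array([-2.92349880e-04,  1.49340024e-01,  9.88785509e-01, -8.30227993e-04]), 'ft_force': array([-0.450527  ,  0.0214768 , -0.03319383]), 'torque': array([-0.01130612,  0.03081205, -0.00610341]), 'finger_force': 0.0, 'finger_gap': 0.08547273113489114} 0.019
scene phone [158. 281.] 0.79 [0.443 0.153 0.044]
scene phone [202. 218.] 0.62 [ 0.515 -0.09   0.044]
scene fixture [224. 232.] 0.88 [ 0.602 -0.086  0.044]
scene fixture [229. 121.] 0.54 [ 0.482 -0.369  0.044]
scene fixture [224. 236.] 0.49 [ 0.607 -0.077  0.044]
scene phone_back [159. 277.] 0.88 [0.441 0.14  0.044]
scene phone_back [201. 221.] 0.7 [ 0.514 -0.08   0.044]
scene p
[... 242 characters left out ...]
5 [ 0.477 -0.368  0.044]
top phone [204. 291.] 0.94 [ 0.498 -0.08   0.044]
top phone [244. 192.] 0.77 [0.395 0.171 0.044]
top fixture [173. 280.] 0.95 [ 0.58  -0.054  0.044]
top fixture [156. 305.] 0.55 [ 0.627 -0.119  0.044]
top fixture [148. 407.] 0.53 [ 0.649 -0.387  0.044]
top phone_back [245. 193.] 0.86 [0.392 0.168 0.044]
top phone_back [205. 291.] 0.8 [ 0.496 -0.081  0.044]
top phone_back [152. 408.] 0.64 [ 0.641 -0.388  0.044]
top crossbar [176. 280.] 0.66 [ 0.571 -0.051  0.044]
top crossbar [148. 409.] 0.35 [ 0.65  -0.392  0.044]
top stop [179. 274.] 0.84 [ 0.564 -0.037  0.044]
top phone_lead [200. 293.] 0.88 [ 0.508 -0.085  0.044]
top phone_lead [244. 193.] 0.73 [0.393 0.168 0.044]
```

View pics/top0.png

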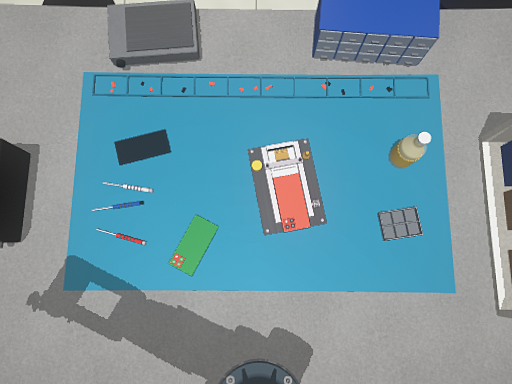

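View pics/scene0.png

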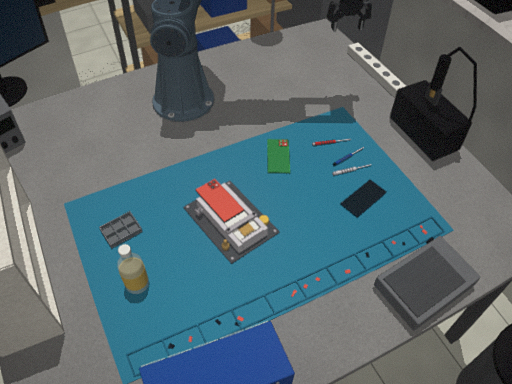

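The top picture shows three candidates: the coral phone in the fixture (204,291), the green look-alike (244,192) and the dark spare phone (147,142). I choose the coral one. Its leading end points up in the image, away from the robot, and the bar is at about (165,281).

Run:
```python
from h import *
p=snapshot("top"); c=p["color"]; cv2.imwrite("pics/crop.png",cv2.resize(c[125:250,235:340],None,fx=4.5,fy=4.5,interpolation=2))
b,g,r=[c[...,i].astype(int) for i in range(3)]
m=((r>150)&(g<130)&(b<130)).astype(np.uint8); m[:160]=0; m[245:]=0; m[:,:240]=0; m[:,340:]=0
m=cv2.morphologyEx(m,cv2.MORPH_CLOSE,np.ones((9,9)))
pts=np.argwhere(m); W=np.array([ray(p,q,.044)[:2] for q in pts])
R=cv2.minAreaRect((W*1000).astype(np.float32)); print(R,cv2.boxPoints(R))
o=bot.get_obs(); q=o["tool_rot"]; print(Ro.from_quat([q[1],q[2],q[3],q[0]]).as_matrix().round(3))
w=snapshot("wrist"); print(np.round(w["hand_eye"],3),w["vertical_fov"])
```

```text
((504.7427978515625, -80.7615737915039), (144.20445251464844, 69.22797393798828), 11.3173246383667) [[ 427.24982   -60.970177]
 [ 440.83533  -128.85204 ]
 [ 582.2358   -100.55297 ]
 [ 568.65027   -32.671112]]
[[-0.955  0.295 -0.   ]
 [ 0.295  0.955  0.   ]
 [ 0.     0.    -1.   ]]
[[-0.    -0.966 -0.26   0.066]
 [ 1.    -0.    -0.001 -0.001]
 [ 0.001 -0.26   0.966 -0.123]
 [ 0.     0.     0.     1.   ]] 61.575308527389346
```

View pics/crop.png

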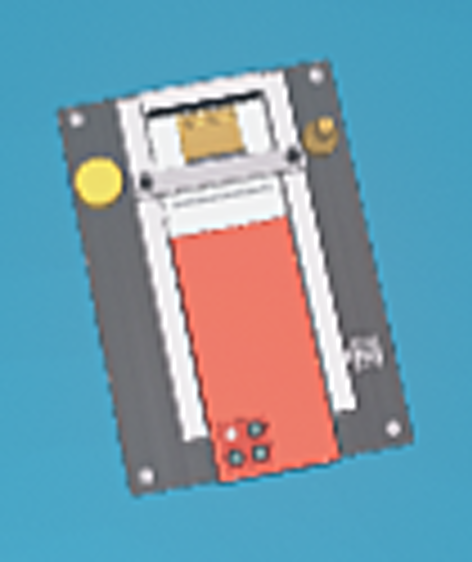

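The crop confirms the choice: the coral phone with its camera bump at the trailing left corner, bar and brass leaf ahead of it. I'll go above it with the tool's -x along the fixture.

Request:
arm_command(commands=[[[-0.034,-0.034,0,0,0,0,1],[-0.068,-0.068,0,0,0,0,1],[-0.102,-0.102,0,0,0,0,1],[-0.136,-0.136,0,0,0,0,1],[-0.17,-0.17,0,0,0,0,1]]], grip_force=60)

```text
time_s: 1.3
ee_pos: [0.2825, 0.3352, 0.2505]
tool_rot: [0.0, 0.149, 0.989, 0.0]
ft_force: [1.9, 0.2, 0.8]
finger_gap: 0.0124
finger_force: 0.0
```

Request:
arm_command(commands=[[[-0.034,-0.034,0,0,0,0,1],[-0.068,-0.068,0,0,0,0,1],[-0.102,-0.102,0,0,0,0,1],[-0.136,-0.136,0,0,0,0,1],[-0.17,-0.17,0,0,0,0,1]]])

```text
time_s: 1.8
ee_pos: [0.3949, 0.1223, 0.2508]
tool_rot: [0.001, 0.149, 0.989, 0.0]
ft_force: [1.2, 1.2, -0.0]
finger_gap: 0.0002
finger_force: 0.0
```

Request:
arm_command(commands=[[[-0.034,-0.034,0,0,0,-5.7,1],[-0.068,-0.068,0,0,0,-11.4,1],[-0.102,-0.102,0,0,0,-17.1,1],[-0.136,-0.136,0,0,0,-22.8,1],[-0.166,-0.163,0,0,0,-28.5,1]]])

```text
time_s: 2.3
ee_pos: [0.5055, -0.0833, 0.2505]
tool_rot: [0.0, -0.1, 0.995, -0.0]
ft_force: [1.2, 0.7, -0.3]
finger_gap: 0.0001
finger_force: 0.0
```

Request:
arm_command(commands=[[[0,0,0.02,0,0,0,1],[0,0,0.04,0,0,0,1],[0,0,0.04,0,0,0,1],[0,0,0.04,0,0,0,1]]])

```text
time_s: 2.7
ee_pos: [0.5046, -0.0805, 0.2104]
tool_rot: [-0.0, -0.099, 0.995, 0.0]
ft_force: [0.3, -1.3, -0.2]
finger_gap: 0.0001
finger_force: 0.0
```

Run:
```python
from h import *
o=bot.get_obs(); p=snapshot("wrist"); c=p["color"].copy()
b,g,r=[c[...,i].astype(int) for i in range(3)]
m=((r>120)&(g<.75*r)&(b<.75*r)&(abs(g-b)<40)).astype(np.uint8)
m=cv2.morphologyEx(m,cv2.MORPH_CLOSE,np.ones((7,7)))
n,l,s,_=cv2.connectedComponentsWithStats(m); k=1+np.argmax(s[1:,4]); 
pts=np.argwhere(l==k); W=np.array([ray(p,q,.044,o)[:2] for q in pts])
R=cv2.minAreaRect((W*1000).astype(np.float32)); print(R,cv2.boxPoints(R), s[k])
q=o["tool_rot"];T=Ro.from_quat([q[1],q[2],q[3],q[0]]).as_matrix(); print(T.round(3))
for k in("crossbar","stop","phone_back","phone_lead"):
    for d in spotter.recognise(p,k)[:2]:
        X=ray(p,d["at"],.042,o); print(k,np.round(d["at"]),round(d["confidence"],2),X.round(4),(T.T@(X-o["ee_pos"])).round(4))
cv2.imwrite("pics/w1.png",c)
```

```text
((504.0833740234375, -81.14573669433594), (144.56324768066406, 69.68230438232422), 11.302066802978516) [[ 426.37524   -61.146103]
 [ 440.03168  -129.4771  ]
 [ 581.7915   -101.14537 ]
 [ 568.1351    -32.814377]] [  212    99    79   154 10206]
[[-0.981 -0.196 -0.001]
 [-0.196  0.981  0.   ]
 [ 0.001  0.    -1.   ]]
crossbar [189. 211.] 0.67 [ 0.52   -0.1165  0.042 ] [-0.0082 -0.0384  0.1684]
stop [188. 214.] 0.58 [ 0.5188 -0.1132  0.042 ] [-0.0076 -0.0349  0.1684]
phone_back [166. 255.] 0.74 [ 0.4913 -0.0803  0.042 ] [0.0129 0.0028 0.1685]
phone_lead [143. 483.] 0.93 [0.4259 0.1267 0.042 ] [0.0364 0.2186 0.1686]
phone_lead [167. 248.] 0.7 [ 0.4928 -0.0862  0.042 ] [ 0.0126 -0.0033  0.1685]
```

View pics/w1.png

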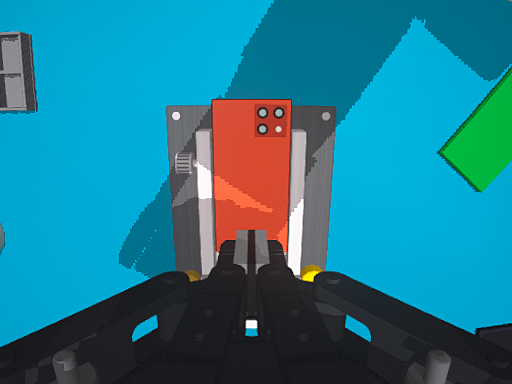

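The wrist view shows the coral phone (visible rows 100–250, columns 213–290, bump at about (120,270)) with the fingertips over its middle. The wrist and top estimates agree: centre (0.504,-0.081), yaw 11.3°. Next I descend.

Request:
arm_command(commands=[[[0,0,0.035,0,0,0,1],[0,0,0.07,0,0,0,1],[0,0,0.105,0,0,0,1],[0,0,0.13,0,0,0,1],[0,0,0.13,0,0,0,1]]])

```text
time_s: 3.45
ee_pos: [0.5022, -0.0795, 0.0774]
tool_rot: [-0.003, -0.099, 0.995, 0.001]
ft_force: [0.2, 0.4, -0.2]
finger_gap: -0.0002
finger_force: 0.0
```

Request:
arm_command(commands=[[[0,0,0.005,0,0,0,1],[0,0,0.01,0,0,0,1],[0,0,0.015,0,0,0,1],[0,0,0.018,0,0,0,1],[0,0,0.018,0,0,0,1]]])

```text
time_s: 3.95
ee_pos: [0.5056, -0.081, 0.0633]
tool_rot: [0.001, -0.099, 0.995, -0.0]
ft_force: [-1.5, 0.2, 7.3]
finger_gap: -0.0001
finger_force: 3.6
```

Request:
arm_command(commands=[[[0,0,0.002,0,0,0,1],[0,0,0.004,0,0,0,1],[0,0,0.0055,0,0,0,1],[0,0,0.0055,0,0,0,1],[0,0,0.0055,0,0,0,1]]])

```text
time_s: 4.45
ee_pos: [0.5057, -0.081, 0.0588]
tool_rot: [0.001, -0.099, 0.995, -0.001]
ft_force: [-4.5, 0.6, 15.1]
finger_gap: -0.0004
finger_force: 7.0
```

Request:
arm_command(commands=[[[0,0,0.001,0,0,0,1],[0,0,0.002,0,0,0,1],[0,0,0.002,0,0,0,1]]])

```text
time_s: 4.75
ee_pos: [0.5058, -0.081, 0.0579]
tool_rot: [0.001, -0.099, 0.995, -0.001]
ft_force: [-9.4, 2.3, 25.2]
finger_gap: 0.0002
finger_force: 12.7
```

The bed is on its bottom stop, with the force at 25 N. Now I slide forward, which is tool -x.

Request:
arm_command(commands=[[[-0.004,0,0,0,0,0,1],[-0.008,0,0,0,0,0,1],[-0.012,0,0,0,0,0,1],[-0.016,0,0,0,0,0,1],[-0.02,0,0,0,0,0,1]]])

```text
time_s: 5.25
ee_pos: [0.5249, -0.078, 0.0579]
tool_rot: [0.0, -0.099, 0.995, -0.001]
ft_force: [-12.0, -2.6, 25.4]
finger_gap: 0.0
finger_force: 12.7
```

Request:
arm_command(commands=[[[-0.004,0,0,0,0,0,1],[-0.008,0,0,0,0,0,1],[-0.012,0,0,0,0,0,1],[-0.012,0,0,0,0,0,1]]])

```text
time_s: 5.65
ee_pos: [0.5374, -0.0756, 0.058]
tool_rot: [0.001, -0.099, 0.995, -0.001]
ft_force: [-8.9, -1.0, 22.3]
finger_gap: -0.0002
finger_force: 11.0
```

```bash
cat >> h.py <<'E'
def trail():
    # phone trailing-end position along fixture axis, from wrist view, phone top z=.037
    o=bot.get_obs(); p=snapshot("wrist"); c=p["color"]
    b,g,r=[c[...,i].astype(int) for i in range(3)]
    m=((r>70)&(g<.75*r)&(b<.75*r)&(abs(g-b)<40)).astype(np.uint8)
    m=cv2.morphologyEx(m,cv2.MORPH_CLOSE,np.ones((7,7)))
    n,l,s,_=cv2.connectedComponentsWithStats(m); k=1+np.argmax(s[1:,4]); pts=np.argwhere(l==k)
    a=np.radians(11.3); u=np.array([np.cos(a),np.sin(a)])
    W=np.array([ray(p,q,.037,o)[:2] for q in pts]); x=W@u; y=W@[-u[1],u[0]]
    print("trail",np.percentile(x,1)*1000,"tcp",o["ee_pos"][:2]@u*1000,"y",np.percentile(y,[1,99])*1000,o["ft_force"].round(1)); return p
E
python3 - <<'E'
from h import *
p=trail(); cv2.imwrite("pics/w2.png",p["color"])
t=snapshot("top"); cv2.imwrite("pics/t2.png",cv2.resize(t["color"][125:250,235:340],None,fx=4.5,fy=4.5,interpolation=2))
s=snapshot("scene"); cv2.imwrite("pics/s2.png",cv2.resize(s["color"][160:270,170:290],None,fx=5,fy=5,interpolation=2))
E
```

```text
trail 439.19108679260006 tcp 512.1906293251117 y [-213.56625023 -145.40689846] [-8.9 -1.  22.3]
```

View pics/s2.png

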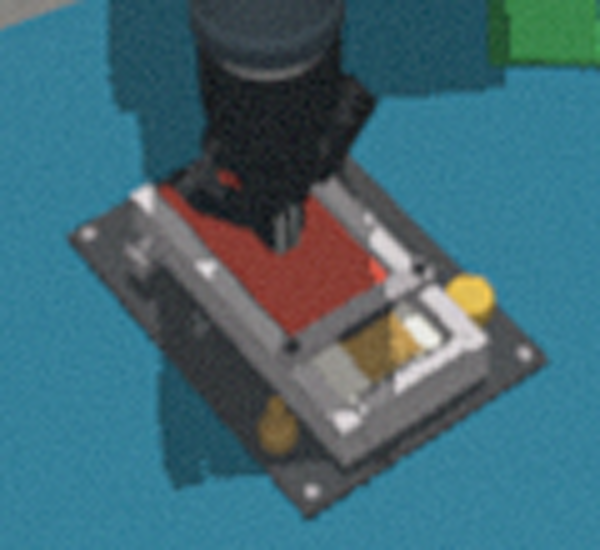

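The scene crop shows the phone lead at the bar (about row 300, column 340), and the fingertips are still at its centre with no slip. I'll keep sliding.

Request:
arm_command(commands=[[[-0.004,0,0,0,0,0,1],[-0.008,0,0,0,0,0,1],[-0.012,0,0,0,0,0,1],[-0.016,0,0,0,0,0,1],[-0.016,0,0,0,0,0,1]]])

```text
time_s: 6.3
ee_pos: [0.5531, -0.0724, 0.058]
tool_rot: [0.001, -0.099, 0.995, -0.001]
ft_force: [-8.0, -0.8, 20.4]
finger_gap: -0.0
finger_force: 10.4
```

```bash
python3 -c "
from h import *
trail()"
```

```text
trail 455.2369563962668 tcp 528.2334846281872 y [-213.49862565 -145.35338027] [-8.  -0.8 20.4]
```

Request:
arm_command(commands=[[[-0.003,0,0.0005,0,0,0,1],[-0.006,0,0.001,0,0,0,1],[-0.009,0,0.001,0,0,0,1],[-0.012,0,0.001,0,0,0,1],[-0.012,0,0.001,0,0,0,1]]])

```text
time_s: 6.85
ee_pos: [0.5649, -0.0704, 0.0579]
tool_rot: [0.001, -0.099, 0.995, -0.002]
ft_force: [-11.4, -1.8, 28.6]
finger_gap: -0.0
finger_force: 13.9
```

```bash
python3 -c "
from h import *
trail()"
```

```text
trail 467.15828445724947 tcp 540.1566071542256 y [-213.83786518 -145.69417097] [-11.4  -1.8  28.6]
```

Request:
arm_command(commands=[[[-0.002,0,0,0,0,0,1],[-0.004,0,0,0,0,0,1],[-0.005,0,0,0,0,0,1],[-0.005,0,0,0,0,0,1]]])

```text
time_s: 7.3
ee_pos: [0.569, -0.0695, 0.0579]
tool_rot: [-0.0, -0.099, 0.995, -0.001]
ft_force: [-15.3, -2.6, 29.5]
finger_gap: -0.0004
finger_force: 15.0
```

Request:
arm_command(commands=[[[-0.0015,0,0,0,0,0,1],[-0.003,0,0,0,0,0,1],[-0.003,0,0,0,0,0,1]]])

```text
time_s: 7.6
ee_pos: [0.5719, -0.0689, 0.0579]
tool_rot: [-0.0, -0.099, 0.995, -0.001]
ft_force: [-15.1, -2.7, 29.2]
finger_gap: -0.0003
finger_force: 15.0
```

```bash
python3 -c "
from h import *
trail()
t=snapshot('top'); cv2.imwrite('pics/t3.png',cv2.resize(t['color'][125:250,235:340],None,fx=4.5,fy=4.5,interpolation=2))
s=snapshot('scene'); cv2.imwrite('pics/s3.png',cv2.resize(s['color'][160:270,170:290],None,fx=5,fy=5,interpolation=2))"
```

```text
trail 474.228409221458 tcp 547.2683471169177 y [-213.79678889 -145.66416619] [-15.1  -2.7  29.2]
```

View pics/s3.png

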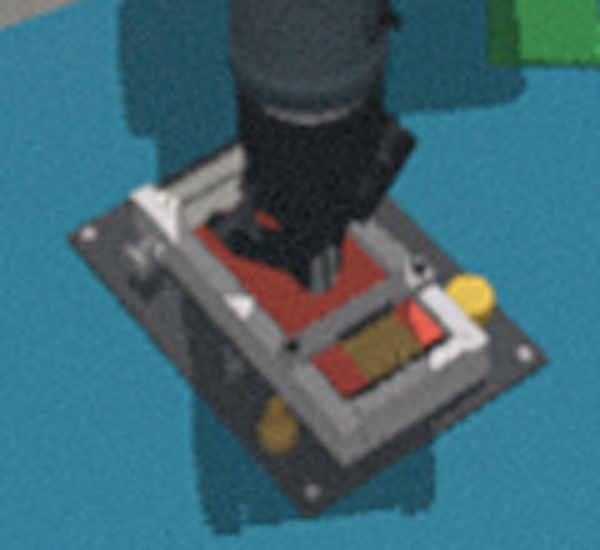

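The phone is now under the bar and leaf, close to the stop, with no slip. I'll creep on until the stop takes the force.

Request:
arm_command(commands=[[[-0.0015,0,0,0,0,0,1],[-0.003,0,0,0,0,0,1],[-0.003,0,0,0,0,0,1]]])

```text
time_s: 8.05
ee_pos: [0.5748, -0.0683, 0.0579]
tool_rot: [-0.0, -0.099, 0.995, -0.001]
ft_force: [-15.1, -2.9, 30.2]
finger_gap: 0.0001
finger_force: 14.8
```

```bash
python3 -c "
from h import *
trail()"
```

```text
trail 477.2725559348724 tcp 550.3100934507355 y [-213.80658535 -145.65717409] [-15.1  -2.9  30.2]
```

Request:
arm_command(commands=[[[-0.001,0,0,0,0,0,1],[-0.002,0,0,0,0,0,1],[-0.002,0,0,0,0,0,1]]])

```text
time_s: 8.4
ee_pos: [0.5767, -0.0679, 0.0579]
tool_rot: [-0.0, -0.099, 0.995, -0.001]
ft_force: [-15.0, -3.6, 29.9]
finger_gap: -0.0001
finger_force: 14.8
```

Request:
arm_command(commands=[[[-0.001,0,0,0,0,0,1],[-0.002,0,0,0,0,0,1],[-0.002,0,0,0,0,0,1]]])

```text
time_s: 8.7
ee_pos: [0.5786, -0.0675, 0.0579]
tool_rot: [-0.0, -0.099, 0.995, -0.001]
ft_force: [-14.6, -2.9, 29.4]
finger_gap: -0.0003
finger_force: 14.7
```

```bash
python3 -c "
from h import *
trail()"
```

```text
trail 481.14504466468736 tcp 554.1862151804374 y [-213.76441107 -145.62600952] [-14.6  -2.9  29.4]
```

Request:
arm_command(commands=[[[-0.001,0,0,0,0,0,1],[-0.002,0,0,0,0,0,1],[-0.002,0,0,0,0,0,1]]])

```text
time_s: 9.05
ee_pos: [0.5791, -0.0674, 0.0578]
tool_rot: [-0.002, -0.099, 0.995, -0.001]
ft_force: [-21.0, -4.3, 35.6]
finger_gap: 0.0002
finger_force: 17.4
```

```bash
python3 -c "
from h import *
trail()
t=snapshot('top'); cv2.imwrite('pics/t4.png',cv2.resize(t['color'][135:230,240:330],None,fx=6,fy=6,interpolation=2))"
```

```text
trail 481.55790011497004 tcp 554.6831211787141 y [-213.77116326 -145.63526341] [-21.   -4.3  35.6]
```

View pics/t4.png

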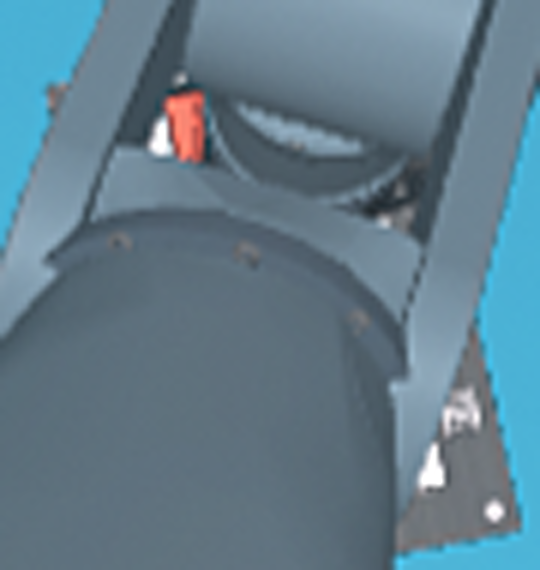

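The top view is mostly hidden by the arm, but coral reaches the end of the channel (row 95, column 185). The push force jumped and motion stopped, so the phone is home. I lift straight off.

Request:
arm_command(commands=[[[0,0,-0.003,0,0,0,1],[0,0,-0.006,0,0,0,1],[0,0,-0.009,0,0,0,1],[0,0,-0.014,0,0,0,1],[0,0,-0.03,0,0,0,1]]])

```text
time_s: 9.65
ee_pos: [0.5789, -0.0649, 0.0828]
tool_rot: [-0.002, -0.099, 0.995, 0.001]
ft_force: [-0.6, -0.4, -0.4]
finger_gap: 0.0001
finger_force: 0.0
```

Request:
arm_command(commands=[[[0,0,-0.04,0,0,0,1],[0,0,-0.08,0,0,0,1],[0.04,0,-0.12,0,0,0,1],[0.08,0,-0.15,0,0,0,1],[0.12,0,-0.15,0,0,0,1]]])

```text
time_s: 10.15
ee_pos: [0.464, -0.09, 0.2391]
tool_rot: [0.004, -0.099, 0.995, -0.002]
ft_force: [-0.5, -1.5, -0.1]
finger_gap: 0.0001
finger_force: 0.0
```

Request:
arm_command(commands=[[[0.02,0.04,0,0,0,0,1],[0.02,0.08,0,0,0,0,1],[0.02,0.12,0,0,0,0,1],[0.02,0.16,0,0,0,0,1],[0.02,0.2,0,0,0,0,1]]])

```text
time_s: 10.65
ee_pos: [0.4032, 0.1046, 0.2351]
tool_rot: [0.001, -0.098, 0.995, -0.0]
ft_force: [-0.1, -0.2, 0.2]
finger_gap: 0.0001
finger_force: 0.0
```

```bash
python3 -c "
from h import *
print(bot.get_obs()['ee_pos'],bot.get_obs()['ft_force'])
t=snapshot('top'); cv2.imwrite('pics/t5.png',cv2.resize(t['color'][135:245,240:335],None,fx=5,fy=5,interpolation=2))
s=snapshot('scene'); cv2.imwrite('pics/s5.png',cv2.resize(s['color'][160:270,170:290],None,fx=5,fy=5,interpolation=2))"
```

```text
[0.40323569 0.10457011 0.23506078] [-0.07548216 -0.16761863  0.24017531]
```

View pics/t5.png

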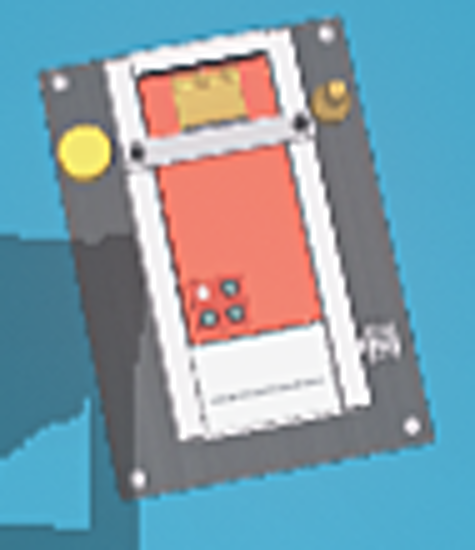

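View pics/s5.png

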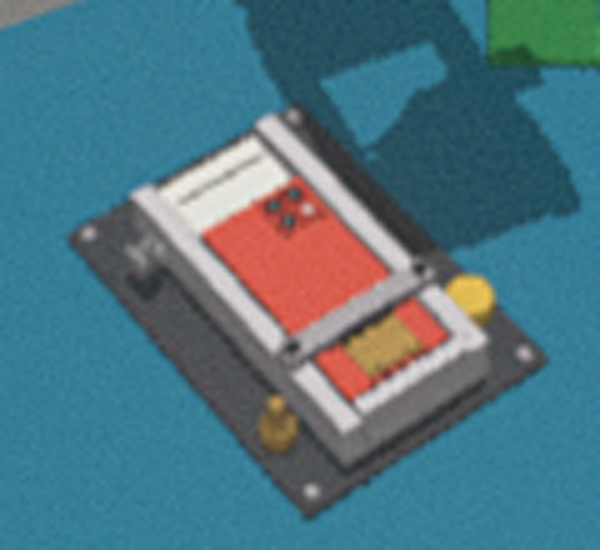

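Both views show the phone home against the dark stop (top crop row 65), under the bar and leaf. The cap and nozzle have not moved and the arm is clear.

```bash
python3 -c "
from h import *
print(bot.close_job())"
```

```text
the job is handed in; nothing more can be done
None
```

The coral phone is home against the rubber end stop, under the crossbar and held by the leaf spring; I released it, nothing around it moved, and the job was handed in after about 11 s.

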